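# Refill the empty coffee caddies

## Task

Three look-alike lidded coffee caddies stand on the slate, and one or two of them are empty: find out which by lifting them and feeling their weight, and leave the full ones closed so that the coffee stays fresh. Refill each empty one with at least two coffee balls: take off its lid, hold it under the lip of the dispenser and with it push the red paddle gently back to its stop, so that two balls roll out into it. At the end all three caddies stand upright on the slate with a lid fully seated on each, and every ball is in a caddy or still in the dispenser.

Things in the scene. Friction and masses are not known exactly. Their poses are not given: they have to be found in the camera images.
- slate: flat dark serving slate fixed on the worktop, 200 x 460 mm, 8 mm thick, long side along its own y; origin at the centre of its underside. The caddies stand on it in a row about 130 mm apart. Wall cabinets hang 0.44 m above the worktop beyond x = 0.55 (where y is above -0.06); the worktop in front of the dispenser is clear, so a lid can be put down there
- caddy_a: one of three look-alike white round pots, 64 mm across, 90 mm high (117 mm to the top of its lid's knob), wall 4 mm, floor 6 mm, mouth 54 mm clear. Origin: centre of underside, z up. With lid an empty one weighs 0.15 kg, a full one 0.29 to 0.35 kg; nothing else tells which. The lid only lies in the mouth: lift a caddy by its walls
- caddy_b: one of three look-alike white round pots, 64 mm across, 90 mm high (117 mm to the top of its lid's knob), wall 4 mm, floor 6 mm, mouth 54 mm clear. Origin: centre of underside, z up. With lid an empty one weighs 0.15 kg, a full one 0.29 to 0.35 kg; nothing else tells which. The lid only lies in the mouth: lift a caddy by its walls
- caddy_c: one of three look-alike white round pots, 64 mm across, 90 mm high (117 mm to the top of its lid's knob), wall 4 mm, floor 6 mm, mouth 54 mm clear. Origin: centre of underside, z up. With lid an empty one weighs 0.15 kg, a full one 0.29 to 0.35 kg; nothing else tells which. The lid only lies in the mouth: lift a caddy by its walls
- lid_a: loose plug lid (any fits any caddy): wooden disc 64 mm across, 7 mm thick; under it a tapered cork plug 51 mm across, 10 mm deep, that drops into the mouth with 2 mm of play; on it a round knob 20 mm across and high. Origin: centre of the plug's underside; knob's middle 27 mm, top 37 mm above it. Seated, it is 80 mm above the caddy's origin. It can stand on its plug
- lid_b: loose plug lid (any fits any caddy): wooden disc 64 mm across, 7 mm thick; under it a tapered cork plug 51 mm across, 10 mm deep, that drops into the mouth with 2 mm of play; on it a round knob 20 mm across and high. Origin: centre of the plug's underside; knob's middle 27 mm, top 37 mm above it. Seated, it is 80 mm above the caddy's origin. It can stand on its plug
- lid_c: loose plug lid (any fits any caddy): wooden disc 64 mm across, 7 mm thick; under it a tapered cork plug 51 mm across, 10 mm deep, that drops into the mouth with 2 mm of play; on it a round knob 20 mm across and high. Origin: centre of the plug's underside; knob's middle 27 mm, top 37 mm above it. Seated, it is 80 mm above the caddy's origin. It can stand on its plug
- ball_1: a dark brown pressed coffee ball, 30 mm across, 20 g; origin at its centre. Number 1 from the lip in the dispenser's run at the start
- ball_2: a dark brown pressed coffee ball, 30 mm across, 20 g; origin at its centre. Number 2 from the lip in the dispenser's run at the start
- ball_3: a dark brown pressed coffee ball, 30 mm across, 20 g; origin at its centre. Number 3 from the lip in the dispenser's run at the start
- ball_4: a dark brown pressed coffee ball, 30 mm across, 20 g; origin at its centre. Number 4 from the lip in the dispenser's run at the start
- ball_5: a dark brown pressed coffee ball, 30 mm across, 20 g; origin at its centre. Number 5 from the lip in the dispenser's run at the start
- dispenser: coffee-ball dispenser, fixed: a pedestal carries a run of two steel rails between clear sides and wooden cheeks (58 mm wide), falling 12 degrees towards its own -x to a lip. Origin on the worktop straight below the lip; its +x points from the lip along the run to the back. Balls in it reach 27 mm above the lip, more farther back: a gripper that holds a caddy there must lean back 20 degrees or more
- chute_lip (a point): the end of the run, on top of its rails, 183 mm above the worktop: balls roll off here towards the dispenser's own -x and land 10 to 30 mm in front of it, so with the paddle at its stop the middle of the caddy's mouth belongs about 17 mm in front of the lip, the rim about 10 mm below it. Rail ends stick out 25 mm before the cheeks; below is free space
- rocker (a joint): angle of the sprung rocker that carries the paddle: 0 at rest, 0.38 at its stop (paddle fully back); about 1 N at the paddle at first, 2.5 N before the stop. At the stop its pins let the first two balls of the queue roll out and hold back the rest; when it swings back to 0 the queue moves down by two. One full push gives two balls
- paddle_edge (a point): middle of the lower edge, caddy's side, of the red push plate (36 x 40 x 4 mm) that hangs below the lip on the rocker; the wall of a caddy held upright below the lip pushes it back. At rest about 12 mm in front of the lip and 50 mm below it; at the stop 15 mm behind the lip and about 67 mm below it

How it is judged:
By the outcome, as a careful person would: the job done as asked, in the order asked, and still so for the second after the job is handed in, with the robot touching nothing.
Of heap_a, heap_b, heap_c only 1 to 2 are there at a start; the rules pass over those that are not, and their reading is None.
At some moment in a run one of caddy_a, caddy_b, caddy_c may be knocked a few centimetres aside while the robot is not near it.
It also fails if it takes over 210 s, if anything falls off the work surface, if the arm or the gripper's body presses on something with over 40 N, if the wrist force passes 120 N, or if a joint passes its speed limit or range.

## Robot

A 6-joint arm with a two-finger parallel gripper is mounted at the origin on a cart in front of the work surface, level with it; the furniture and walls round the work are solid. World frame = base frame: x ahead of the robot, y to its left, z up, the work surface at z = 0. Lengths are in m, angles in rad, forces in N, time in s.
With the tool pointing down it reaches from about 0.35 to 0.85 m from the base axis. Payload 8.1 kg.
Tool frame: the origin (TCP) lies at the very end of the fingers, on their centre line; the grasp point (between the pads) lies 19 mm behind it; z points along the fingers, y is the line along which they close (so a half turn about z gives the same grasp; the last joint's range is limited). The gripper opens to 93 mm and grips with 3 to 60 N. Pads are 15 mm wide; open, the fingers measure 128 mm over their backs; the gripper's body (75 mm by 188 mm) begins 65 mm behind the grasp point.
Start: joints at [-1.185, 0.13, 1.488, -0, 1.523, -0.085], TCP at [0.272, -0.535, 0.188] pointing down, gripper open.
Joint ranges: [-2.96, 2.96], [-0.89, 2.26], [0.02, 2.5], [-1.34, 4.48], [0, 2.73], [-2.66, 2.66]. Speed limits (rad/s): [2.39, 2.39, 2.79, 3.14, 3.14, 3.14].

## Interface

Orientations are given as a rotation vector (axis times angle).
In Python, from plant import robot gives the robot as it stands. The module is installed in compiled form; this text tells all that it offers.
- The arm moves only by the tool play_rows, never from a script. Its argument "increments" is text: rows parted by semicolons, each of 5 numbers parted by spaces: the shift along the tool's x, y, z in mm, then the turn about the tool's z in degrees, then the closure, from -1 (fully open) to 1 (shut). In form: dx dy dz yaw claw; .... A call has 1 to 20 rows; each row is the pose to reach, as a shift and turn from the pose commanded when the call began, along the tool's axes at that moment; what a row does not reach only later rows make up. A row lasts 1/10 s, in which the tool goes at most 50 mm and 8.59 degrees, less where a joint would pass 70% of its speed; a pose out of reach is approached as far as the arm can. A call with a gripper value outside its range is refused whole. The fingers move at their own pace and stop on an object; "force" is the grip in N (left out, the last holds). Time passes only in rows, so rows that repeat a pose let the fingers close. It gives the time, the measured TCP pose, the force, the opening and the grip force at its end, in the units of the state.
- robot.read_state(): the state, without advancing time (a new reading comes with each control period).
- robot.read_camera(name): name is "scene" or "side" or "wrist"; returns the picture (480x640x3 uint8, blue, green, red); there is no depth.
- robot.calibration(name): a dict with "vertical_fov" (degrees; the focal length in pixels is half the picture's height over the tangent of half this angle, whatever the lens; pixels are square), "cx", "cy" (the principal point, pixels), "rvec" (rotation vector, rad) and "tvec" (3), from world to camera coordinates, as OpenCV has them. Camera axes: x right, y down, z forward; pixel columns grow to the right and rows downward; lengths in m; the calibration is good to about 2 mm. A picture is of the moment at which its call begins: read the wrist's pose just before it. calibration takes no time and is no camera call; for the wrist camera it gives the pose at the moment of the call.
- robot.close_job(): hands the job in; it is judged then, once.
Trained networks look in the newest picture that a camera, given by its name, has taken for a name from the list of things; names that differ only in an ending like _2 or _b are one class to them, and where a whole thing is asked for, a point or a joint stands for the part that bears it (a point fixed in the world has none). Each returns a list of dicts, best first, with "conf" (0 to 1); they miss things now and then, are a little off and sometimes report something else, mostly with a low value. They report only what shows in the picture. A call takes as long as a camera call.
- robot.recognise(camera, query): "centre" ([x, y, z] in m, in world coordinates, good to about 4 mm: the middle of the surface that is visible of it).
- robot.regions_of(camera, query): "pixels" (480x640 bool, what is visible of it).
- robot.landmark_of(camera, query): "centre" ([x, y, z] in m, in world coordinates, good to about 4 mm: a listed point, or the origin of a listed thing).
The state is a dict: "t": time; "q": joint angles; "dq": joint speeds; "joint_torque": joint torques, N m; "tool_pos": TCP position; "orientation": TCP orientation; "force": force on the tool from outside, world axes, zero at the start; "wrist_torque": the same for the moment, N m; "opening": finger opening in m; "gripper_force": force on a finger pad.
Only numpy, scipy, OpenCV 4.12 (cv2) and the standard library are available. Lean on these libraries where they do the work, as an engineer would, in place of code of your own. Each camera call takes 0.05 s, during which the arm holds its last target. There are 200 camera calls.

## Working session

There is one attempt and no reset: what is moved stays moved. The work goes in short steps, Python scripts to look and compute and a tool call to move; the robot and the scene stay as the last step left them, time stands still between calls to the robot, and variables do not carry over. Pictures are saved under pics/ and viewed, at most 17 in all, crops included, and the job is handed in when it is done.

Besides the shell and the picture viewer there is one more tool, called after "Emit:" as name(argument=value, ...), one argument or row to a line, values as JSON. play_rows: Moves the arm, as the interface text tells. Its arguments: {"type":"object","properties":{"increments":{"type":"string"},"force":{"type":"number"}},"required":["increments"]}

```bash
mkdir -p pics; cat > h.py <<'E'
import numpy as np, cv2
from plant import robot
from scipy.spatial.transform import Rotation as R
def shot(cam,name):
    im=robot.read_camera(cam); cv2.imwrite(f'pics/{name}.png',im); return im
def lm(cam,q,f='landmark_of'):
    for d in getattr(robot,f)(cam,q): print(cam,q,f,np.round(d['centre'],3),round(d['conf'],2))
def tool(p,rv=None):
    s=robot.read_state(); r=R.from_rotvec(s['orientation']); return np.round(r.inv().apply(np.array(p)-s['tool_pos'])*1000,1)
def st():
    s=robot.read_state(); print(round(s['t'],2),np.round(s['q'],3),np.round(s['tool_pos'],4),'\n',np.round(R.from_rotvec(s['orientation']).as_matrix(),3).tolist(),np.round(s['force'],2),s['opening'],s['gripper_force'])
E
python3 - <<'E'
from h import *
st()
a=shot('scene','s0'); 
for q in ['caddy_a','lid_a','dispenser','paddle_edge','chute_lip','slate']: lm('scene',q)
b=shot('side','d0')
for q in ['caddy_a','lid_a','dispenser','paddle_edge','chute_lip','slate']: lm('side',q)
cv2.imwrite('pics/both.png',cv2.resize(np.vstack([a,b]),(600,900))[:, :] if 0 else cv2.resize(np.hstack([a,b]),(800,300)))
E
```

```text
0.0 [-1.185  0.131  1.489 -0.     1.523 -0.085] [ 0.272  -0.5341  0.187 ] 
 [[0.891, 0.454, -0.001], [0.454, -0.891, 0.002], [0.0, -0.002, -1.0]] [ 0.61  0.62 -0.92] 0.09343626154794415 0.0
scene caddy_a landmark_of [0.447 0.285 0.007] 0.92
scene caddy_a landmark_of [0.491 0.164 0.008] 0.7
scene caddy_a landmark_of [0.51  0.021 0.002] 0.64
scene caddy_a landmark_of [ 0.541 -0.188  0.186] 0.32
scene lid_a landmark_of [0.453 0.283 0.087] 0.88
scene lid_a landmark_of [0.51  0.019 0.089] 0.84
scene lid_a landmark_of [0.494 0.162 0.092] 0.61
scene lid_a landmark_of [0.49  0.164 0.009] 0.33
scene paddle_edge landmark_of [ 0.537 -0.184  0.135] 0.53
scene chute_lip landmark_of [ 0.54  -0.187  0.185] 0.83
scene slate landmark_of [0.484 0.157 0.001] 0.62
side caddy_a landmark_of [0.453 0.283 0.008] 0.9
side lid_a landmark_of [0.456 0.282 0.085] 0.73
side paddle_edge landmark_of [ 0.537 -0.186  0.134] 0.91
side chute_lip landmark_of [ 0.542 -0.189  0.18 ] 0.76
side slate landmark_of [ 0.574 -0.193  0.206] 0.4
```

View pics/s0.png

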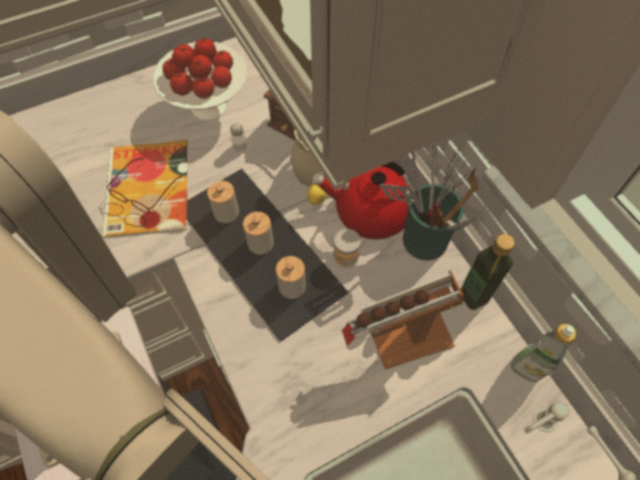

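View pics/d0.png

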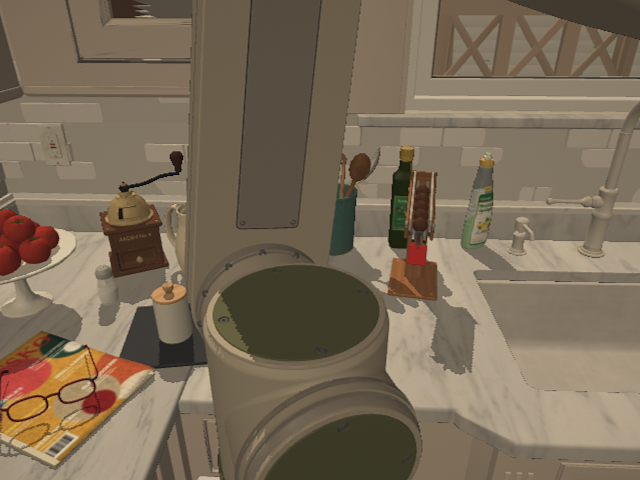

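```bash
python3 - <<'E'
from h import *
for c in ['scene','side']:
    robot.read_camera(c)
    lm(c,'ball_1','landmark_of'); lm(c,'dispenser','recognise'); lm(c,'rocker','recognise')
    for q in ['dispenser']:
        for d in robot.regions_of(c,q): 
            v,u=np.nonzero(d['pixels']); print(c,d['conf'],u.min(),u.max(),v.min(),v.max())
c=robot.calibration('wrist'); Rm=R.from_rotvec(c['rvec']).as_matrix(); print('wrist cam pos',-Rm.T@c['tvec'],Rm[2],c['vertical_fov'])
a=cv2.imread('pics/s0.png'); cv2.imwrite('pics/crop.png',cv2.resize(a[230:390,320:520],(800,640))[:600])
for p in [(0.45,.284,.187),(.491,.163,.187),(.51,.02,.187)]: print(tool(p))
E
```

```text
scene ball_1 landmark_of [ 0.684 -0.211  0.223] 0.75
scene ball_1 landmark_of [ 0.66  -0.206  0.219] 0.66
scene ball_1 landmark_of [ 0.599 -0.195  0.205] 0.57
scene ball_1 landmark_of [ 0.568 -0.193  0.202] 0.53
scene ball_1 landmark_of [ 0.628 -0.201  0.216] 0.47
scene dispenser recognise [ 0.68  -0.225  0.157] 0.89
scene rocker recognise [ 0.542 -0.191  0.156] 0.72
scene 0.6 341 461 271 368
side ball_1 landmark_of [ 0.629 -0.204  0.214] 0.7
side ball_1 landmark_of [ 0.659 -0.204  0.224] 0.66
side ball_1 landmark_of [ 0.598 -0.198  0.212] 0.61
side ball_1 landmark_of [ 0.574 -0.196  0.204] 0.44
side ball_1 landmark_of [ 0.688 -0.21   0.225] 0.42
side dispenser recognise [ 0.669 -0.202  0.098] 0.56
side rocker recognise [ 0.54  -0.184  0.155] 0.6
side 0.96 387 436 170 299
side 0.45 153 191 298 343
wrist cam pos [ 0.34242808 -0.49867287  0.38403772] [-0.25205687 -0.12769027 -0.95925103] 69.81052406577108
[ 529.8 -649.     1. ]
[ 511.5 -522.6    1. ]
[ 463.6 -386.5    1.1]
```

View pics/crop.png

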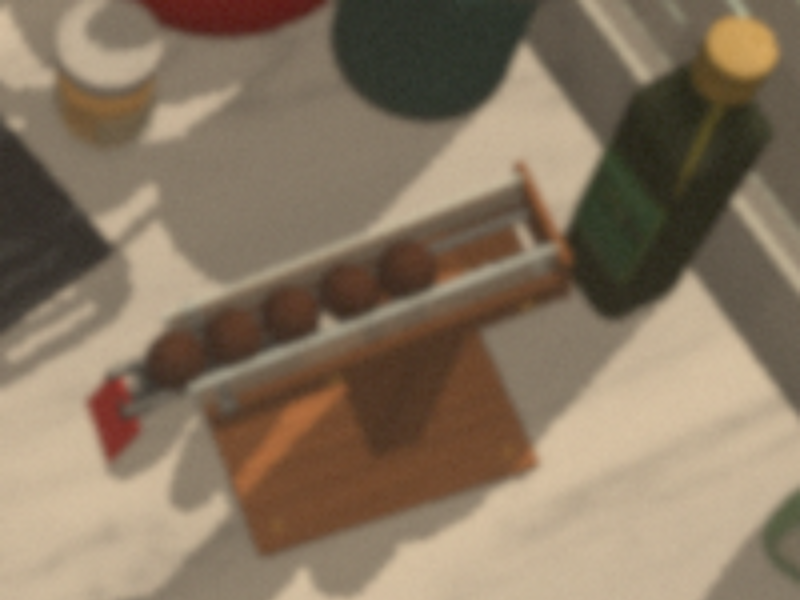

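Emit:
play_rows(
  increments="0 0 -120 10 -1;100 -80 -120 20 -1;200 -160 -120 35 -1;464 -386 -120 35 -1;464 -386 -120 35 -1;464 -386 -120 35 -1;464 -386 -120 35 -1;464 -386 -120 35 -1;464 -386 -120 35 -1;464 -386 -120 35 -1;464 -386 -120 35 -1;464 -386 -120 35 -1;464 -386 -120 35 -1;464 -386 -120 35 -1;464 -386 -120 35 -1;464 -386 -120 35 -1;464 -386 -120 35 -1;464 -386 -120 35 -1",
)

```text
t: 3.0
tool_pos: [0.5103, 0.0183, 0.3081]
orientation: [3.133, -0.223, 0.0]
force: [-0.2, 0.5, -0.2]
opening: 0.093
gripper_force: 0.0
```

```bash
cat >> h.py <<'E'
def force(n=8):
    f=[]
    for i in range(n): robot.read_camera('side'); f.append(robot.read_state()['force'])
    print('F',np.mean(f,0).round(2),np.std(f,0).round(2))
E
python3 - <<'E'
from h import *
st(); shot('wrist','w0')
for q in ['caddy_a','lid_a','paddle_edge']: lm('wrist',q)
force()
E
```

```text
3.0 [-0.064 -0.13   1.532 -0.     1.739  1.649] [0.5103 0.0183 0.3081] 
 [[0.99, -0.142, 0.0], [-0.142, -0.99, -0.0], [0.0, 0.0, -1.0]] [-0.17  0.49 -0.18] 0.09302648747840864 0.0
wrist caddy_a landmark_of [0.45  0.284 0.009] 0.9
wrist caddy_a landmark_of [0.491 0.16  0.01 ] 0.78
wrist lid_a landmark_of [0.452 0.284 0.087] 0.96
wrist lid_a landmark_of [0.493 0.161 0.089] 0.64
wrist lid_a landmark_of [0.511 0.021 0.087] 0.62
wrist paddle_edge landmark_of [ 0.534 -0.187  0.137] 0.93
F [ 0.14 -0.21 -0.38] [0.54 0.36 0.31]
```

View pics/w0.png

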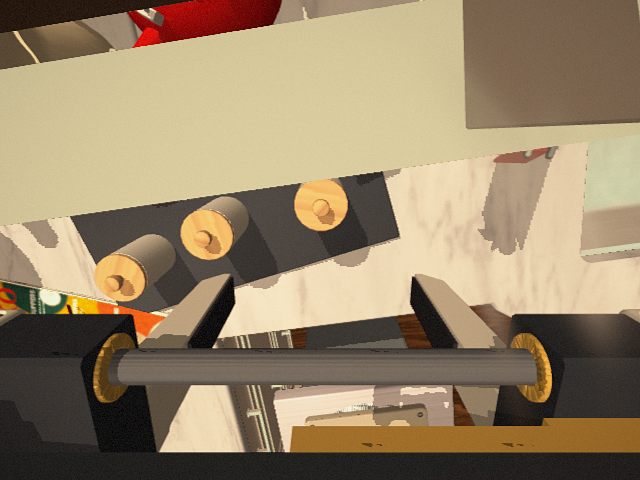

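Emit:
play_rows(
  increments="1 -2 50 0 -1;1 -2 100 0 -1;1 -2 150 0 -1;1 -2 200 0 -1;1 -2 230 0 -1;1 -2 250 0 -1;1 -2 250 0 -1;1 -2 250 0 0.6;1 -2 250 0 0.6;1 -2 250 0 0.6;1 -2 250 0 0.6;1 -2 250 0 0.6;1 -2 250 0 0.6;1 -2 250 0 0.6",
  force=15,
)

```text
t: 5.0
tool_pos: [0.513, 0.0212, 0.0594]
orientation: [3.133, -0.22, 0.004]
force: [0.0, -1.9, 6.3]
opening: 0.0642
gripper_force: 15.0
```

Emit:
play_rows(
  increments="0 0 -10 0 0.6;0 0 -20 0 0.6;0 0 -30 0 0.6;0 0 -30 0 0.6;0 0 -30 0 0.6;0 0 -30 0 0.6",
)

```text
t: 5.6
tool_pos: [0.5114, 0.0216, 0.0875]
orientation: [-3.134, 0.22, 0.001]
force: [1.3, 0.5, -4.5]
opening: 0.0644
gripper_force: 15.0
```

```bash
python3 - <<'E'
from h import *
st(); force(); print(robot.read_state()['joint_torque'])
E
```

```text
5.6 [-0.058 -0.036  1.847  0.     1.332  1.653] [0.5114 0.0216 0.0875] 
 [[0.99, -0.14, -0.001], [-0.14, -0.99, 0.0], [-0.001, 0.0, -1.0]] [ 1.27  0.46 -4.46] 0.06438566029404298 14.984179213643074
F [-0.21 -0.32 -2.82] [0.39 0.72 0.24]
[ 1.87204700e-03 -4.65906715e+01 -4.84879303e+01  7.22467405e-03
 -6.67310902e-02  2.21541791e-05]
```

Emit:
play_rows(
  increments="0 0 10 0 0.6;0 0 20 0 0.6;0 0 28 0 0.6;0 0 30 0 0.6;0 0 30 0 0.6;0 0 30 0 -1;0 0 30 0 -1;0 0 30 0 -1;0 0 30 0 -1;0 0 0 0 -1;0 0 -40 0 -1;0 0 -90 0 -1;0 0 -90 0 -1;0 0 -90 0 -1;0 0 -90 0 -1",
)

```text
t: 7.5
tool_pos: [0.5111, 0.0217, 0.1767]
orientation: [-3.134, 0.22, 0.003]
force: [-0.3, 1.1, -0.7]
opening: 0.0927
gripper_force: 0.0
```

```bash
python3 - <<'E'
from h import *
st(); force(); print(tool((.492,.161,.178)),tool((.451,.284,.178)))
E
```

```text
7.5 [-0.058 -0.103  1.744  0.     1.502  1.653] [0.5111 0.0217 0.1767] 
 [[0.99, -0.14, -0.002], [-0.14, -0.99, 0.0], [-0.002, 0.0, -1.0]] [-0.32  1.13 -0.71] 0.09266816824501732 0.0
F [-0.03 -0.   -0.24] [0.36 0.39 0.35]
[ -38.9 -135.3   -0.5] [ -96.6 -251.4   -0.5]
```

Emit:
play_rows(
  increments="-20 -50 0 0 -1;-30 -100 0 0 -1;-39 -135 0 0 -1;-39 -135 0 0 -1;-39 -135 50 0 -1;-39 -135 90 0 -1;-39 -135 118 0 -1;-39 -135 118 0 -1;-39 -135 118 0 0.6;-39 -135 118 0 0.6;-39 -135 118 0 0.6;-39 -135 118 0 0.6;-39 -135 118 0 0.6;-39 -135 118 0 0.6",
)

```text
t: 9.3
tool_pos: [0.4935, 0.1612, 0.0616]
orientation: [-3.133, 0.22, -0.005]
force: [0.1, 2.1, 5.8]
opening: 0.0634
gripper_force: 15.5
```

Emit:
play_rows(
  increments="0 0 -10 0 0.6;0 0 -20 0 0.6;0 0 -30 0 0.6;0 0 -30 0 0.6;0 0 -30 0 0.6;0 0 -30 0 0.6;0 0 -30 0 0.6",
)

```text
t: 10.0
tool_pos: [0.4916, 0.1606, 0.0894]
orientation: [3.134, -0.22, -0.002]
force: [-0.6, 0.1, -3.2]
opening: 0.063
gripper_force: 15.4
```

```bash
python3 - <<'E'
from h import *
st(); force(10)
E
```

```text
10.0 [ 0.217 -0.023  1.83  -0.     1.335  1.927] [0.4916 0.1606 0.0894] 
 [[0.99, -0.14, -0.001], [-0.14, -0.99, -0.0], [-0.001, 0.0, -1.0]] [-0.62  0.06 -3.18] 0.06304835326149816 15.412817015312612
F [ 0.03  0.01 -3.21] [0.38 0.5  0.33]
```

Emit:
play_rows(
  increments="0 0 10 0 0.6;0 0 20 0 0.6;0 0 28 0 0.6;0 0 30 0 0.6;0 0 30 0 0.6;0 0 30 0 -1;0 0 30 0 -1;0 0 30 0 -1;0 0 30 0 -1;0 0 0 0 -1;0 0 -40 0 -1;0 0 -90 0 -1;0 0 -90 0 -1;0 0 -90 0 -1;0 0 -90 0 -1",
)

```text
t: 12.0
tool_pos: [0.4914, 0.1605, 0.1787]
orientation: [3.133, -0.22, -0.003]
force: [-0.3, -0.5, -0.1]
opening: 0.0928
gripper_force: 0.0
```

```bash
python3 - <<'E'
from h import *
st(); print(tool((.451,.284,.178)))
E
```

```text
12.0 [ 0.217 -0.089  1.728 -0.     1.505  1.927] [0.4914 0.1605 0.1787] 
 [[0.99, -0.14, -0.002], [-0.14, -0.99, -0.0], [-0.002, 0.001, -1.0]] [-0.31 -0.52 -0.14] 0.09282598522656721 0.0
[ -57.2 -116.6    0.7]
```

B is full (~0.3 kg). Now A.

Emit:
play_rows(
  increments="-20 -45 0 0 -1;-40 -90 0 0 -1;-57 -117 0 0 -1;-57 -117 0 0 -1;-57 -117 50 0 -1;-57 -117 90 0 -1;-57 -117 119 0 -1;-57 -117 119 0 -1;-57 -117 119 0 0.6;-57 -117 119 0 0.6;-57 -117 119 0 0.6;-57 -117 119 0 0.6;-57 -117 119 0 0.6;-57 -117 119 0 0.6",
)

```text
t: 13.4
tool_pos: [0.4531, 0.2849, 0.0625]
orientation: [-3.133, 0.22, -0.004]
force: [0.0, -1.8, 7.2]
opening: 0.0627
gripper_force: 14.9
```

Emit:
play_rows(
  increments="0 0 -10 0 0.6;0 0 -20 0 0.6;0 0 -30 0 0.6;0 0 -30 0 0.6;0 0 -30 0 0.6;0 0 -30 0 0.6;0 0 -30 0 0.6",
)

```text
t: 14.1
tool_pos: [0.4516, 0.2843, 0.0904]
orientation: [3.133, -0.22, -0.002]
force: [-0.7, 0.5, -1.2]
opening: 0.0623
gripper_force: 14.9
```

```bash
python3 - <<'E'
from h import *
st(); force(10)
E
```

```text
14.1 [0.466 0.021 1.785 0.    1.337 2.177] [0.4516 0.2843 0.0904] 
 [[0.99, -0.14, -0.001], [-0.14, -0.99, -0.0], [-0.001, 0.001, -1.0]] [-0.66  0.48 -1.22] 0.06234856275080397 14.874760274542496
F [ 0.07 -0.06 -1.47] [0.4  0.45 0.43]
```

Emit:
play_rows(
  increments="0 0 10 0 0.6;0 0 20 0 0.6;0 0 28 0 0.6;0 0 30 0 0.6;0 0 30 0 0.6;0 0 30 0 -1;0 0 30 0 -1;0 0 30 0 -1;0 0 30 0 -1;0 0 0 0 -1;0 0 -40 0 -1;0 0 -90 0 -1;0 0 -90 0 -1;0 0 -90 0 -1;0 0 -90 0 -1",
)

```text
t: 16.1
tool_pos: [0.4514, 0.2843, 0.1798]
orientation: [3.133, -0.22, -0.002]
force: [-0.1, -0.2, -0.9]
opening: 0.093
gripper_force: 0.0
```

```bash
python3 - <<'E'
from h import *
st(); force(10); shot('wrist','w1')
for q in ['caddy_a','lid_a']: lm('wrist',q)
E
```

```text
16.1 [ 0.466 -0.044  1.683  0.     1.505  2.177] [0.4514 0.2843 0.1798] 
 [[0.99, -0.14, -0.001], [-0.14, -0.99, -0.001], [-0.001, 0.001, -1.0]] [-0.06 -0.23 -0.85] 0.09298042365369773 0.0
F [-0.13  0.1  -0.05] [0.44 0.39 0.64]
wrist caddy_a landmark_of [0.505 0.026 0.008] 0.79
wrist caddy_a landmark_of [0.487 0.162 0.011] 0.75
wrist caddy_a landmark_of [0.449 0.281 0.008] 0.66
wrist lid_a landmark_of [0.485 0.158 0.086] 0.98
wrist lid_a landmark_of [0.452 0.286 0.086] 0.68
```

Emit:
play_rows(
  increments="0 0 30 0 -1;0 0 55 0 -1;0 0 71 0 -1;0 0 71 0 -1;0 0 71 0 -1;0 0 71 0 1;0 0 71 0 1;0 0 71 0 1;0 0 71 0 1;0 0 71 0 1;0 0 71 0 1;0 0 71 0 1;0 0 71 0 1",
  force=12,
)

```text
t: 18.05
tool_pos: [0.452, 0.2845, 0.11]
orientation: [3.134, -0.22, -0.0]
force: [0.4, 0.1, 0.6]
opening: 0.0336
gripper_force: 0.0
```

Emit:
play_rows(
  increments="0 0 -10 0 1;0 0 -25 0 1;0 0 -50 0 1;0 0 -80 0 1;0 0 -100 0 1;0 0 -100 0 1",
)

```text
t: 18.65
tool_pos: [0.4543, 0.2857, 0.2157]
orientation: [-3.13, 0.219, -0.011]
force: [-0.5, 0.5, -0.4]
opening: 0.0003
gripper_force: 0.0
```

Emit:
play_rows(
  increments="0 30 0 0 1;1 70 0 0 1;3 115 0 0 1;5 160 0 0 1;6 205 0 0 1;8 250 0 0 1;9 295 0 0 1;10 340 0 0 1;12 385 0 0 1;13 430 0 0 1;14 455 0 0 1;14 467 0 0 1;14 467 0 0 1;14 467 0 0 1;14 467 0 0 1",
)

```text
t: 20.15
tool_pos: [0.401, -0.1785, 0.21]
orientation: [-3.134, 0.217, -0.0]
force: [0.1, 0.5, -0.4]
opening: 0.0007
gripper_force: 0.0
```

```bash
python3 - <<'E'
from h import *
st(); print(tool((.4,-.18,.021))); shot('wrist','w2'); lm('wrist','lid_a'); lm('wrist','paddle_edge')
E
```

```text
20.15 [-0.536 -0.327  1.876  0.     1.593  1.173] [ 0.401  -0.1785  0.21  ] 
 [[0.99, -0.138, 0.0], [-0.138, -0.99, 0.0], [-0.0, -0.0, -1.0]] [ 0.14  0.5  -0.43] 0.0007412639320530169 0.0
[ -0.7   1.7 189. ]
wrist lid_a landmark_of [0.506 0.017 0.086] 0.81
wrist paddle_edge landmark_of [ 0.536 -0.183  0.136] 0.93
```

View pics/w2.png

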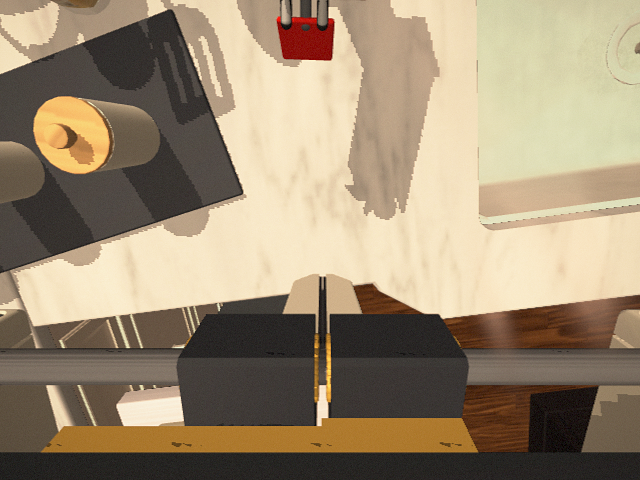

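```bash
python3 - <<'E'
from h import *
c=robot.calibration('wrist'); f=240/np.tan(np.radians(c['vertical_fov']/2)); Rm=R.from_rotvec(c['rvec']).as_matrix(); o=-Rm.T@c['tvec']
for u,v in [(250,300),(370,290),(500,312),(20,330),(240,195)]:
    d=Rm.T@np.array([(u-c['cx'])/f,(v-c['cy'])/f,1]); print(u,v,(o-d*o[2]/d[2]).round(3))
for p in [(.4,-.18,0),(.45,-.13,0)]: 
    q=Rm@np.array(p)+c['tvec']; print(p,(f*q[0]/q[2]+c['cx'],f*q[1]/q[2]+c['cy']))
print(tool((.4515,.2845,.21)))
E
```

```text
250 300 [ 0.287 -0.068  0.   ]
370 290 [ 0.279 -0.224  0.   ]
500 312 [ 0.224 -0.39   0.   ]
20 330 [0.286 0.246 0.   ]
240 195 [ 0.424 -0.083  0.   ]
(0.4, -0.18, 0) (np.float64(323.6230751401005), np.float64(203.49474635601246))
(0.45, -0.13, 0) (np.float64(275.13842225588087), np.float64(167.3862853173777))
[-1.390e+01 -4.659e+02  1.000e-01]
```

Emit:
play_rows(
  increments="0 -30 0 0 -0.3;-1 -70 0 0 -0.3;-3 -115 0 0 -0.3;-5 -160 0 0 -0.3;-6 -205 0 0 -0.3;-8 -250 0 0 -0.3;-9 -295 0 0 -0.3;-10 -340 0 0 -0.3;-12 -385 0 0 -0.3;-13 -430 0 0 -0.3;-14 -455 0 0 -0.3;-14 -466 0 0 -0.3;-14 -466 0 0 -0.3;-14 -466 0 0 -0.3;-14 -466 40 0 -0.3;-14 -466 80 0 -0.3;-14 -466 101 0 -0.3;-14 -466 101 0 -0.3",
)

```text
t: 22.1
tool_pos: [0.4494, 0.2806, 0.1053]
orientation: [3.13, -0.222, -0.009]
force: [0.4, -1.1, 0.6]
opening: 0.0602
gripper_force: 0.0
```

Emit:
play_rows(
  increments="0 0 0 0 1;0 0 0 0 1;0 0 0 0 1;0 0 0 0 1;0 0 0 0 1;0 0 0 0 1;0 0 0 0 1;0 0 0 0 1;0 0 0 0 1;0 0 0 0 1",
)

```text
t: 23.1
tool_pos: [0.4518, 0.2835, 0.109]
orientation: [3.134, -0.22, -0.0]
force: [0.4, -0.2, 0.5]
opening: 0.0002
gripper_force: 0.0
```

Emit:
play_rows(
  increments="0 0 -10 0 1;0 0 -25 0 1;0 0 -50 0 1;0 0 -80 0 1;0 0 -100 0 1;0 0 -100 0 1",
)

```text
t: 23.7
tool_pos: [0.4542, 0.2847, 0.2147]
orientation: [-3.13, 0.219, -0.011]
force: [0.6, -0.2, 0.4]
opening: 0.0005
gripper_force: 0.0
```

```bash
python3 - <<'E'
from h import *
st(); print(tool((.4,-.18,.021)))
E
```

```text
23.7 [ 0.464 -0.062  1.637 -0.     1.559  2.175] [0.4542 0.2847 0.2147] 
 [[0.99, -0.139, 0.007], [-0.14, -0.99, 0.004], [0.007, -0.005, -1.0]] [ 0.55 -0.21  0.44] 0.0004578634796976874 0.0
[  9.9 468.7 191.6]
```

```bash
python3 - <<'E'
from h import *
shot('wrist','w3')
for q in ['caddy_a','lid_a']: lm('wrist',q)
robot.read_camera('scene')
for q in ['caddy_a','lid_a']: lm('scene',q)
E
```

```text
wrist caddy_a landmark_of [0.447 0.282 0.007] 0.86
wrist caddy_a landmark_of [0.506 0.025 0.009] 0.83
wrist caddy_a landmark_of [0.489 0.159 0.01 ] 0.78
wrist lid_a landmark_of [0.453 0.284 0.085] 0.7
wrist lid_a landmark_of [0.489 0.16  0.088] 0.68
scene caddy_a landmark_of [0.491 0.161 0.012] 0.94
scene caddy_a landmark_of [0.448 0.285 0.008] 0.72
scene caddy_a landmark_of [0.506 0.021 0.007] 0.71
scene caddy_a landmark_of [ 0.536 -0.18   0.138] 0.35
scene lid_a landmark_of [0.491 0.163 0.09 ] 0.94
scene lid_a landmark_of [0.505 0.022 0.089] 0.75
scene lid_a landmark_of [0.454 0.284 0.088] 0.63
```

View pics/w3.png

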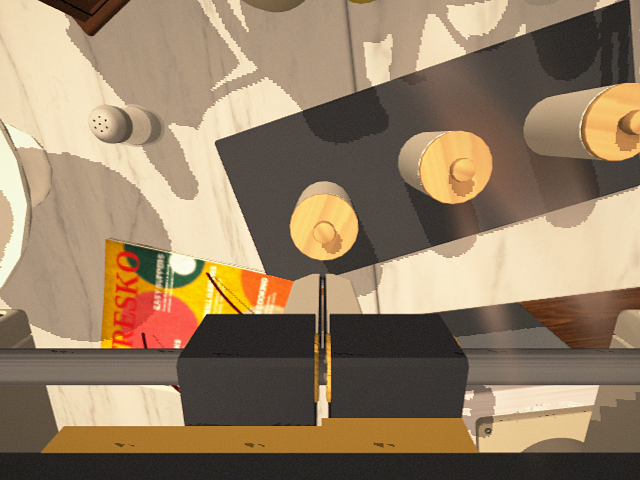

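```bash
cat >> h.py <<'E'
def px(cam,u,v,z):
    c=robot.calibration(cam); f=240/np.tan(np.radians(c['vertical_fov']/2)); Rm=R.from_rotvec(c['rvec']).as_matrix(); o=-Rm.T@c['tvec']
    d=Rm.T@np.array([(u-c['cx'])/f,(v-c['cy'])/f,1]); return (o+d*(z-o[2])/d[2]).round(4)
def proj(cam,p):
    c=robot.calibration(cam); q=R.from_rotvec(c['rvec']).apply(p)+c['tvec']; f=240/np.tan(np.radians(c['vertical_fov']/2)); return np.round([f*q[0]/q[2]+c['cx'],f*q[1]/q[2]+c['cy']],1)
E
python3 - <<'E'
from h import *
st(); print('knob',px('wrist',324,232,.118)); print('tip',proj('wrist',robot.read_state()['tool_pos']))
print('disc',px('wrist',324,225,.105)); print(tool((.4515,.2845,.2)))
E
```

```text
24.0 [ 0.464 -0.057  1.645  0.     1.556  2.175] [0.4511 0.2832 0.2076] 
 [[0.99, -0.14, -0.002], [-0.14, -0.99, -0.001], [-0.002, 0.001, -1.0]] [ 0.33 -0.65  0.05] -9.230553781619619e-06 0.0
knob [0.4486 0.2823 0.118 ]
tip [323.  268.5]
disc [0.4514 0.2818 0.105 ]
[ 0.2 -1.4  7.6]
```

Emit:
play_rows(
  increments="0 -1 20 0 -0.2;0 -1 40 0 -0.2;0 -1 60 0 -0.2;0 -1 80 0 -0.2;0 -1 95 0 -0.2;0 -1 100 0 -0.2;0 -1 101 0 -0.2;0 -1 101 0 0.3;0 -1 101 0 0.3;0 -1 101 0 0.3;0 -1 101 0 0.3;0 -1 101 0 0.3",
)

```text
t: 25.2
tool_pos: [0.4522, 0.2846, 0.1084]
orientation: [-3.134, 0.22, -0.001]
force: [0.1, -0.2, -0.0]
opening: 0.0326
gripper_force: 0.0
```

```bash
python3 - <<'E'
from h import *
st(); a=shot('wrist','w4'); s=shot('side','d4'); print(proj('side',[.4515,.2845,.11]))
cv2.imwrite('pics/w4c.png',np.hstack([cv2.resize(a[180:360,230:410],(400,400)),cv2.resize(s[180:340,100:260],(400,400))]))
E
```

```text
25.2 [0.466 0.004 1.767 0.    1.369 2.177] [0.4522 0.2846 0.1084] 
 [[0.99, -0.14, 0.0], [-0.14, -0.99, 0.0], [0.0, -0.0, -1.0]] [ 0.14 -0.2  -0.03] 0.032639655745066755 0.0
[168.  289.9]
```

View pics/w4c.png

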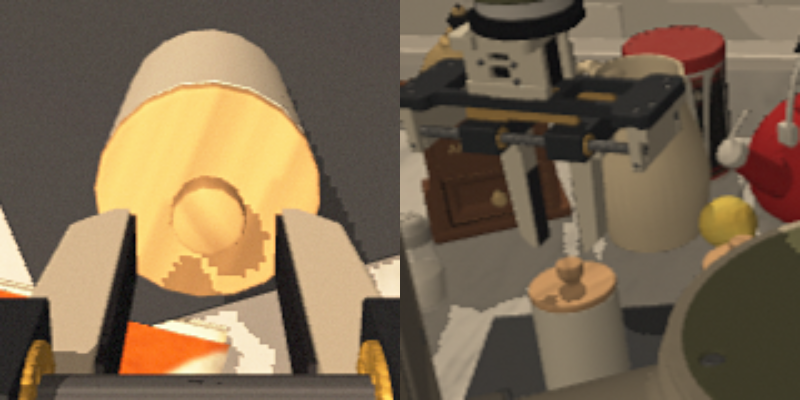

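Emit:
play_rows(
  increments="0 0 4 0 0.3;0 0 8 0 0.3;0 0 12 0 0.3;0 0 15 0 0.3;0 0 15 0 0.3",
)

```text
t: 25.8
tool_pos: [0.4515, 0.2843, 0.0922]
orientation: [3.133, -0.22, -0.002]
force: [0.3, -0.3, -0.5]
opening: 0.0324
gripper_force: 0.0
```

Emit:
play_rows(
  increments="0 0 2 0 0.3;0 0 3 0 0.3;0 0 3 0 0.3",
)

```text
t: 26.1
tool_pos: [0.452, 0.2845, 0.09]
orientation: [3.134, -0.22, -0.0]
force: [0.1, 0.1, 0.9]
opening: 0.0328
gripper_force: 0.0
```

```bash
python3 - <<'E'
from h import *
st(); force(4); a=shot('wrist','w5'); s=shot('side','d5')
cv2.imwrite('pics/w5c.png',np.hstack([cv2.resize(a[180:360,230:410],(400,400)),cv2.resize(s[180:340,100:260],(400,400))]))
E
```

```text
26.1 [0.466 0.021 1.785 0.    1.335 2.177] [0.452  0.2845 0.09  ] 
 [[0.99, -0.14, -0.0], [-0.14, -0.99, -0.0], [-0.0, 0.0, -1.0]] [0.1  0.12 0.94] 0.03279467877496775 0.0
F [ 0.06 -0.16  0.31] [0.57 0.49 0.08]
```

View pics/w5c.png

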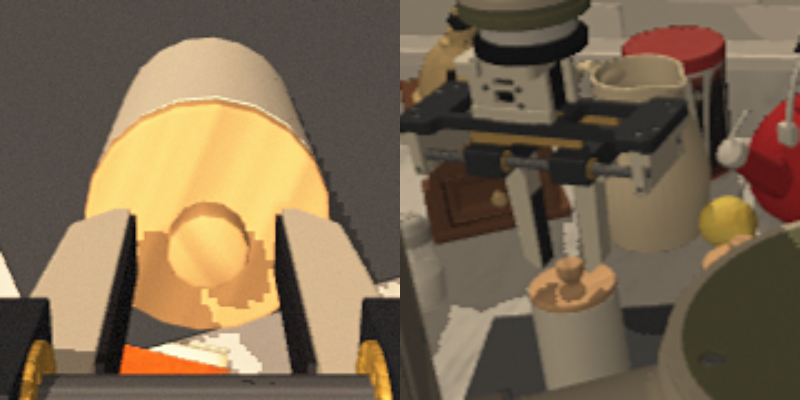

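Emit:
play_rows(
  increments="0 0 3 0 0.3;0 0 6 0 0.3;0 0 9 0 0.3;0 0 9 0 0.3",
)

```text
t: 26.8
tool_pos: [0.4515, 0.2843, 0.0802]
orientation: [3.133, -0.22, -0.002]
force: [-0.4, -0.2, 0.2]
opening: 0.0323
gripper_force: 0.0
```

Emit:
play_rows(
  increments="0 0 2 0 0.3;0 0 4 0 0.3;0 0 4 0 0.3",
)

```text
t: 27.1
tool_pos: [0.4518, 0.2844, 0.0767]
orientation: [3.134, -0.22, -0.001]
force: [0.4, -0.4, 0.5]
opening: 0.0326
gripper_force: 0.0
```

```bash
python3 - <<'E'
from h import *
st(); force(4); a=shot('wrist','w6'); s=shot('side','d6')
c=robot.calibration('side');print(proj('side',robot.read_state()['tool_pos']),proj('wrist',robot.read_state()['tool_pos']))
cv2.imwrite('pics/w6c.png',np.hstack([cv2.resize(a[180:360,230:410],(400,400)),cv2.resize(s[180:340,100:260],(400,400))]))
E
```

```text
27.1 [ 0.466  0.035  1.797 -0.     1.31   2.177] [0.4518 0.2844 0.0767] 
 [[0.99, -0.14, -0.0], [-0.14, -0.99, -0.0], [-0.0, 0.0, -1.0]] [ 0.38 -0.39  0.48] 0.03261343763937337 0.0
F [-0.2   0.07  0.17] [0.3  0.57 0.41]
[170.6 304.3] [322.9 268.5]
```

View pics/w6c.png

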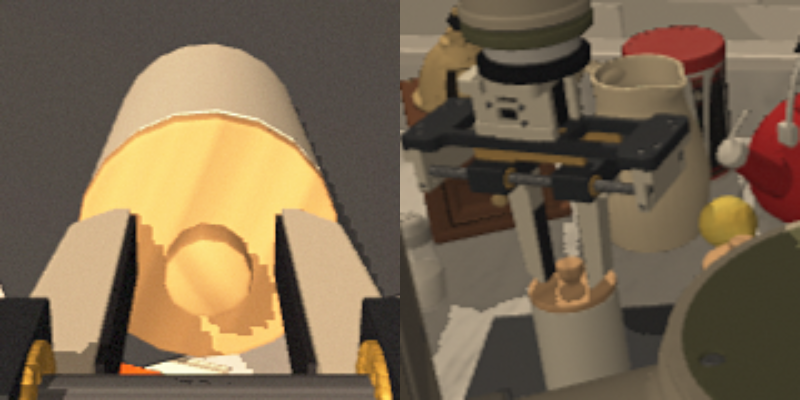

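```bash
python3 - <<'E'
from h import *
print('knob',px('wrist',324,301,.118),'tipedge',px('wrist',322,274,.107),px('wrist',322,274,.077),proj('wrist',[.4518,.2844,.107]))
lm('wrist','lid_a'); lm('wrist','caddy_a')
E
```

```text
knob [0.4511 0.2843 0.118 ] tipedge [0.461  0.2839 0.107 ] [0.4485 0.2857 0.077 ] [323.5 290.1]
wrist lid_a landmark_of [0.453 0.285 0.087] 0.83
wrist lid_a landmark_of [0.488 0.16  0.088] 0.64
wrist caddy_a landmark_of [0.489 0.164 0.012] 0.92
wrist caddy_a landmark_of [0.45  0.282 0.008] 0.83
```

Emit:
play_rows(
  increments="-1 0 0 0 1;-1 0 0 0 1;-1 0 0 0 1;-1 0 0 0 1;-1 0 0 0 1;-1 0 0 0 1;-1 0 0 0 1",
)

```text
t: 28.2
tool_pos: [0.451, 0.2847, 0.077]
orientation: [3.134, -0.22, -0.0]
force: [-0.0, -0.2, 0.1]
opening: 0.0197
gripper_force: 12.0
```

Emit:
play_rows(
  increments="0 0 -6 0 1;0 0 -12 0 1;0 0 -25 0 1;0 0 -50 0 1;0 0 -80 0 1;0 0 -110 0 1;0 0 -130 0 1;0 0 -130 0 1",
)

```text
t: 29.0
tool_pos: [0.4532, 0.2858, 0.2123]
orientation: [-3.13, 0.219, -0.011]
force: [0.8, -1.1, 0.1]
opening: 0.02
gripper_force: 12.0
```

```bash
python3 - <<'E'
from h import *
st(); force(3); robot.read_camera('wrist'); lm('wrist','lid_a'); robot.read_camera('scene'); lm('scene','lid_a');print(tool((.4,-.18,.02)))
E
```

```text
29.0 [ 0.467 -0.062  1.641 -0.     1.555  2.178] [0.4532 0.2858 0.2123] 
 [[0.99, -0.14, 0.007], [-0.14, -0.99, 0.004], [0.006, -0.004, -1.0]] [ 0.81 -1.07  0.09] 0.020019527614271747 11.99995681643486
F [-0.33 -0.23 -1.01] [0.37 0.33 0.64]
wrist lid_a landmark_of [0.487 0.163 0.088] 0.8
wrist lid_a landmark_of [0.453 0.286 0.217] 0.8
wrist lid_a landmark_of [0.506 0.019 0.09 ] 0.63
scene lid_a landmark_of [0.509 0.02  0.088] 0.82
scene lid_a landmark_of [0.49  0.16  0.092] 0.61
scene lid_a landmark_of [0.453 0.282 0.217] 0.51
scene lid_a landmark_of [0.509 0.02  0.003] 0.31
[ 15.5 466.5 186.2]
```

Emit:
play_rows(
  increments="0 30 0 0 1;1 70 0 0 1;3 115 0 0 1;5 160 0 0 1;6 205 0 0 1;8 250 0 0 1;9 295 0 0 1;10 340 0 0 1;12 385 0 0 1;13 430 0 0 1;14 455 0 0 1;14 467 0 0 1;14 467 0 0 1;14 467 40 0 1;14 467 85 0 1;14 467 130 0 1;14 467 170 0 1;14 467 195 0 1;14 467 205 0 1;14 467 205 0 1",
)

```text
t: 31.35
tool_pos: [0.3989, -0.178, 0.0009]
orientation: [-3.132, 0.218, 0.004]
force: [-0.0, -0.1, -0.6]
opening: 0.0194
gripper_force: 12.0
```

Emit:
play_rows(
  increments="0 0 4 0 1;0 0 8 0 1;0 0 10 0 1;0 0 10 0 1;0 0 10 0 1",
)

```text
t: 31.85
tool_pos: [0.3999, -0.1799, -0.0075]
orientation: [3.134, -0.22, 0.001]
force: [-0.6, 0.7, -0.5]
opening: 0.0195
gripper_force: 12.0
```

```bash
python3 - <<'E'
from h import *
st(); robot.read_camera('wrist'); lm('wrist','lid_a'); lm('wrist','paddle_edge'); lm('wrist','chute_lip')
E
```

```text
31.85 [-0.54  -0.118  2.114  0.     1.146  1.171] [ 0.3999 -0.1799 -0.0075] 
 [[0.99, -0.14, 0.001], [-0.14, -0.99, -0.0], [0.001, 0.0, -1.0]] [-0.57  0.69 -0.51] 0.019520304428299058 11.999969780445099
wrist lid_a landmark_of [ 0.4   -0.178 -0.002] 0.65
```

Emit:
play_rows(
  increments="0 0 3 0 1;0 0 3 0 0.4;0 0 3 0 0;0 0 3 0 -0.3;0 0 3 0 -0.3;0 0 3 0 -0.3;0 0 -30 0 -1;0 0 -70 0 -1;0 0 -120 0 -1;0 0 -170 0 -1;0 0 -217 0 -1;0 0 -217 0 -1",
)

```text
t: 33.25
tool_pos: [0.4032, -0.1818, 0.2171]
orientation: [3.128, -0.219, 0.018]
force: [0.2, -0.6, -0.5]
opening: 0.0927
gripper_force: 0.0
```

```bash
python3 - <<'E'
from h import *
st(); a=shot('wrist','w7'); lm('wrist','lid_a'); lm('wrist','paddle_edge'); lm('wrist','chute_lip'); lm('wrist','ball_1')
robot.read_camera('scene'); lm('scene','caddy_a'); lm('scene','lid_a')
E
```

```text
33.25 [-0.54  -0.334  1.869  0.     1.594  1.171] [ 0.4032 -0.1818  0.2171] 
 [[0.99, -0.14, 0.011], [-0.14, -0.99, -0.006], [0.012, 0.005, -1.0]] [ 0.23 -0.61 -0.53] 0.09270304301710937 0.0
wrist lid_a landmark_of [ 0.402 -0.178 -0.001] 0.85
wrist lid_a landmark_of [0.508 0.02  0.091] 0.83
wrist lid_a landmark_of [0.509 0.023 0.009] 0.34
wrist paddle_edge landmark_of [ 0.536 -0.184  0.138] 0.97
wrist chute_lip landmark_of [ 0.542 -0.192  0.187] 0.85
scene caddy_a landmark_of [0.508 0.024 0.005] 0.63
scene lid_a landmark_of [ 0.598 -0.197  0.204] 0.51
scene lid_a landmark_of [0.506 0.02  0.088] 0.5
```

View pics/w7.png

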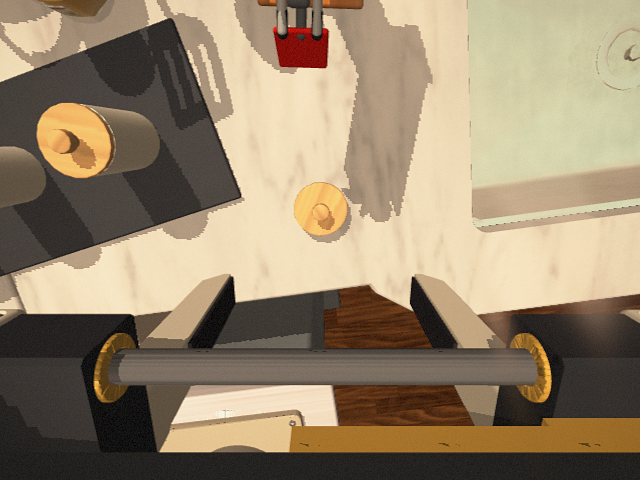

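Emit:
play_rows(
  increments="0 -30 0 0 -1;-1 -70 0 0 -1;-3 -115 0 0 -1;-5 -160 0 0 -1;-6 -205 0 0 -1;-8 -250 0 0 -1;-9 -295 0 0 -1;-10 -340 0 0 -1;-12 -385 0 0 -1;-13 -430 0 0 -1;-14 -455 0 0 -1;-14 -467 0 0 -1;-14 -467 0 0 -1;-14 -467 0 0 -1",
)

```text
t: 35.05
tool_pos: [0.4509, 0.2836, 0.2086]
orientation: [3.133, -0.22, -0.001]
force: [-0.8, -0.9, 0.1]
opening: 0.0927
gripper_force: 0.0
```

```bash
python3 - <<'E'
from h import *
a=shot('wrist','w8'); st(); lm('wrist','caddy_a');lm('wrist','lid_a')
E
```

```text
35.1 [ 0.465 -0.059  1.645 -0.     1.557  2.177] [0.451  0.2833 0.2088] 
 [[0.99, -0.141, -0.0], [-0.141, -0.99, -0.001], [-0.0, 0.001, -1.0]] [ 0.65 -0.72 -0.31] 0.09289423394530981 0.0
wrist caddy_a landmark_of [0.506 0.025 0.01 ] 0.95
wrist caddy_a landmark_of [0.487 0.163 0.009] 0.94
wrist caddy_a landmark_of [0.448 0.28  0.008] 0.79
wrist lid_a landmark_of [0.508 0.015 0.09 ] 0.96
wrist lid_a landmark_of [0.488 0.163 0.088] 0.87
```

View pics/w8.png

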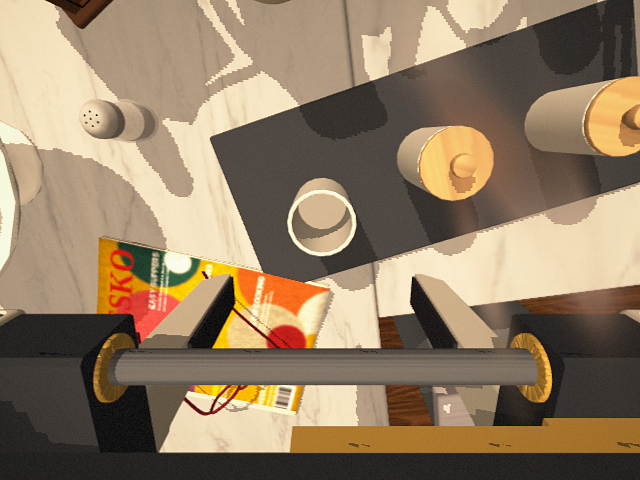

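Emit:
play_rows(
  increments="-3 1 50 0 -1;-3 1 95 0 -1;-3 1 130 0 -1;-3 1 155 0 -1;-3 1 167 0 -1;-3 1 167 0 -1;-3 1 167 0 0.6;-3 1 167 0 0.6;-3 1 167 0 0.6;-3 1 167 0 0.6;-3 1 167 0 0.6;-3 1 167 0 0.6;-3 1 167 0 0.6",
  force=40,
)

```text
t: 36.5
tool_pos: [0.4485, 0.2845, 0.043]
orientation: [-3.133, 0.22, -0.002]
force: [-0.8, 0.0, 6.9]
opening: 0.0624
gripper_force: 39.8
```

Emit:
play_rows(
  increments="0 0 -10 0 0.6;0 0 -20 0 0.6;0 0 -40 0 0.6;0 0 -75 0 0.6;0 0 -100 0 0.6;0 0 -100 0 0.6;0 0 -100 0 0.6",
)

```text
t: 37.2
tool_pos: [0.4483, 0.2843, 0.1427]
orientation: [-3.133, 0.22, -0.002]
force: [-0.9, -0.2, -1.1]
opening: 0.0622
gripper_force: 39.8
```

```bash
python3 - <<'E'
from h import *
st(); force(3); s=robot.read_camera('scene'); lm('scene','caddy_a'); lm('scene','paddle_edge'); lm('scene','chute_lip')
d=np.array([np.cos(np.radians(-8)),np.sin(np.radians(-8))]); lip=np.array([.541,-.188])
for k in (80,17): p=lip-d*k/1000; print(k,p,tool((*p,.115)))
E
```

```text
37.2 [ 0.469 -0.033  1.74   0.     1.433  2.179] [0.4483 0.2843 0.1427] 
 [[0.99, -0.14, 0.001], [-0.14, -0.99, 0.001], [0.001, -0.001, -1.0]] [-0.9  -0.18 -1.1 ] 0.062245973883823455 39.760741644131485
F [ 0.21 -0.13 -1.75] [0.92 0.13 0.18]
scene caddy_a landmark_of [0.489 0.162 0.009] 0.93
scene caddy_a landmark_of [0.444 0.287 0.108] 0.71
scene caddy_a landmark_of [0.506 0.02  0.006] 0.58
scene paddle_edge landmark_of [ 0.537 -0.185  0.137] 0.48
scene chute_lip landmark_of [ 0.54  -0.189  0.182] 0.81
scene chute_lip landmark_of [ 0.539 -0.186  0.138] 0.33
80 [ 0.46177855 -0.17686615] [ 78.7 454.1  26.3]
17 [ 0.52416544 -0.18563406] [141.7 454.1  26.2]
```

Emit:
play_rows(
  increments="0 0 -20 0 0.6;0 0 -40 0 0.6;0 20 -40 0 0.6;0 60 -40 0 0.6;0 100 -40 0 0.6;0 145 -40 0 0.6;0 190 -40 0 0.6;10 235 -40 0 0.6;20 280 -40 0 0.6;30 325 -40 0 0.6;40 365 -40 0 0.6;50 400 -40 0 0.6;60 430 -40 0 0.6;70 450 -40 0 0.6;78 454 -40 0 0.6;78 454 -20 0 0.6;78 454 0 0 0.6;78 454 20 0 0.6;78 454 26 0 0.6;78 454 26 0 0.6",
)

```text
t: 39.55
tool_pos: [0.461, -0.1753, 0.1149]
orientation: [-3.133, 0.219, 0.004]
force: [-0.1, 0.4, -1.1]
opening: 0.0625
gripper_force: 39.8
```

```bash
python3 - <<'E'
from h import *
st(); w=shot('wrist','w9'); s=shot('scene','s9'); st()
lm('wrist','chute_lip');lm('wrist','paddle_edge');lm('wrist','caddy_a'); lm('scene','caddy_a'); lm('scene','paddle_edge')
q=robot.read_camera('side'); lm('side','caddy_a'); lm('side','paddle_edge'); lm('side','chute_lip')
cv2.imwrite('pics/c9.png',np.hstack([cv2.resize(w,(480,360)),cv2.resize(s[230:390,300:440],(315,360))]))
E
```

```text
39.55 [-0.467 -0.112  1.867  0.     1.389  1.243] [ 0.461  -0.1753  0.1149] 
 [[0.99, -0.139, -0.002], [-0.139, -0.99, 0.001], [-0.002, -0.001, -1.0]] [-0.1   0.44 -1.1 ] 0.06250097620063844 39.76044211900444
39.65 [-0.468 -0.113  1.864  0.     1.39   1.243] [ 0.4623 -0.1762  0.1169] 
 [[0.99, -0.139, 0.001], [-0.139, -0.99, -0.0], [0.001, 0.0, -1.0]] [ 0.82  0.82 -1.12] 0.062220615913821595 39.76017389417393
wrist chute_lip landmark_of [ 0.541 -0.191  0.184] 0.79
wrist paddle_edge landmark_of [ 0.535 -0.186  0.139] 0.85
wrist paddle_edge landmark_of [0.507 0.025 0.01 ] 0.4
wrist paddle_edge landmark_of [0.508 0.019 0.086] 0.31
wrist caddy_a landmark_of [0.509 0.026 0.006] 0.88
wrist caddy_a landmark_of [ 0.462 -0.179  0.078] 0.62
scene caddy_a landmark_of [ 0.463 -0.177  0.082] 0.67
scene caddy_a landmark_of [0.489 0.162 0.007] 0.66
side caddy_a landmark_of [ 0.464 -0.176  0.083] 0.7
side paddle_edge landmark_of [ 0.536 -0.184  0.137] 0.76
side chute_lip landmark_of [ 0.541 -0.192  0.182] 0.74
```

View pics/c9.png

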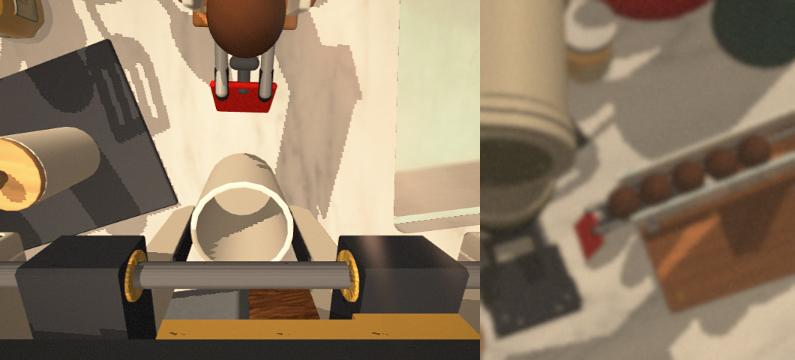

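Emit:
play_rows(
  increments="5 1 0 0 0.6;15 2 0 0 0.6;23 2 0 0 0.6;28 2 0 0 0.6;31 2 0 0 0.6;34 2 0 0 0.6;37 2 0 0 0.6;40 2 0 0 0.6;43 2 0 0 0.6;46 2 0 0 0.6;48 2 0 0 0.6;50 2 0 0 0.6;52 2 0 0 0.6;54 2 0 0 0.6;54 2 0 0 0.6",
)

```text
t: 41.6
tool_pos: [0.5152, -0.1859, 0.1161]
orientation: [-3.134, 0.22, -0.0]
force: [-3.1, 1.2, -2.2]
opening: 0.0623
gripper_force: 39.8
```

```bash
python3 - <<'E'
from h import *
st(); force(3); s=shot('scene','s10'); lm('scene','ball_1'); lm('scene','caddy_a'); lm('scene','paddle_edge'); shot('wrist','w10'); lm('wrist','ball_1'); lm('wrist','caddy_a')
E
```

```text
41.6 [-0.44   0.035  1.722  0.     1.385  1.271] [ 0.5152 -0.1859  0.1161] 
 [[0.99, -0.14, 0.0], [-0.14, -0.99, 0.0], [0.0, -0.0, -1.0]] [-3.07  1.24 -2.23] 0.06229371465829899 39.80677017956623
F [-2.69  0.49 -2.19] [0.27 0.16 0.22]
scene ball_1 landmark_of [ 0.656 -0.212  0.221] 0.71
scene ball_1 landmark_of [0.487 0.162 0.008] 0.66
scene ball_1 landmark_of [ 0.682 -0.211  0.224] 0.59
scene ball_1 landmark_of [ 0.565 -0.194  0.201] 0.58
scene ball_1 landmark_of [ 0.588 -0.195  0.202] 0.45
scene caddy_a landmark_of [0.491 0.165 0.01 ] 0.98
scene caddy_a landmark_of [ 0.514 -0.184  0.083] 0.7
wrist ball_1 landmark_of [ 0.563 -0.191  0.203] 0.86
wrist ball_1 landmark_of [ 0.595 -0.194  0.206] 0.74
wrist caddy_a landmark_of [0.511 0.023 0.011] 0.63
```

Emit:
play_rows(
  increments="2 0 0 0 0.6;4 0 0 0 0.6;5 0 0 0 0.6;6 0 0 0 0.6;7 0 0 0 0.6;7 0 0 0 0.6;7 0 0 0 0.6",
)

```text
t: 42.8
tool_pos: [0.5218, -0.1868, 0.1159]
orientation: [-3.134, 0.22, 0.0]
force: [-4.0, 0.7, -2.8]
opening: 0.0625
gripper_force: 39.8
```

```bash
python3 - <<'E'
from h import *
st(); force(3); s=shot('scene','s11'); lm('scene','ball_1'); w=shot('wrist','w11'); lm('wrist','ball_1'); lm('wrist','caddy_a')
cv2.imwrite('pics/c11.png',np.hstack([cv2.resize(w,(480,360)),cv2.resize(s[230:390,300:440],(315,360))]))
E
```

```text
42.8 [-0.436  0.053  1.704  0.     1.385  1.275] [ 0.5218 -0.1868  0.1159] 
 [[0.99, -0.14, -0.0], [-0.14, -0.99, 0.0], [-0.0, -0.0, -1.0]] [-4.04  0.74 -2.85] 0.06250503690747455 39.81937408927479
F [-3.78  0.36 -3.19] [0.8  0.25 0.37]
scene ball_1 landmark_of [0.489 0.159 0.002] 0.71
scene ball_1 landmark_of [ 0.635 -0.203  0.216] 0.7
scene ball_1 landmark_of [ 0.692 -0.213  0.227] 0.64
scene ball_1 landmark_of [ 0.54  -0.188  0.189] 0.58
scene ball_1 landmark_of [ 0.667 -0.206  0.222] 0.5
wrist ball_1 landmark_of [ 0.518 -0.181  0.155] 0.77
wrist ball_1 landmark_of [ 0.511 -0.185  0.104] 0.72
wrist caddy_a landmark_of [ 0.519 -0.19   0.08 ] 0.91
wrist caddy_a landmark_of [0.508 0.02  0.009] 0.81
wrist caddy_a landmark_of [ 0.519 -0.185  0.155] 0.65
```

View pics/c11.png

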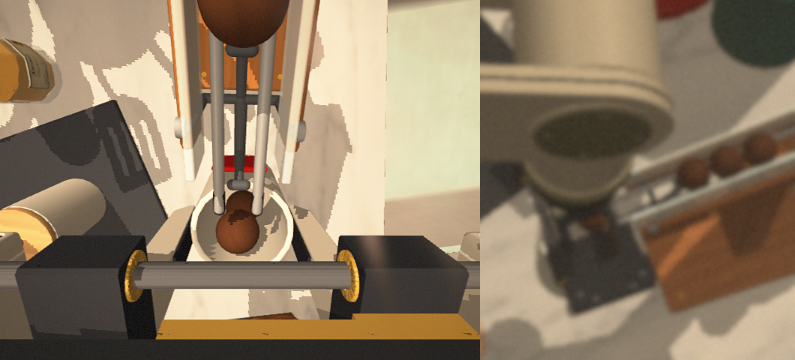

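Emit:
play_rows(
  increments="0 0 0 0 0.6;0 0 0 0 0.6;0 0 0 0 0.6;0 0 0 0 0.6;0 0 0 0 0.6",
)

```text
t: 43.7
tool_pos: [0.522, -0.1869, 0.1162]
orientation: [3.134, -0.22, 0.0]
force: [-2.7, 0.8, -2.2]
opening: 0.0625
gripper_force: 39.8
```

```bash
python3 - <<'E'
from h import *
st(); force(3); s=shot('scene','s12'); lm('scene','ball_1'); w=shot('wrist','w12'); lm('wrist','ball_1')
E
```

```text
43.7 [-0.436  0.052  1.704  0.     1.385  1.275] [ 0.522  -0.1869  0.1162] 
 [[0.99, -0.14, 0.0], [-0.14, -0.99, -0.0], [0.0, 0.0, -1.0]] [-2.7   0.84 -2.24] 0.06247535736671135 39.80141111809644
F [-2.91  0.16 -2.51] [0.68 0.29 0.35]
scene ball_1 landmark_of [ 0.634 -0.2    0.218] 0.77
scene ball_1 landmark_of [ 0.534 -0.183  0.113] 0.55
scene ball_1 landmark_of [ 0.666 -0.21   0.222] 0.55
scene ball_1 landmark_of [ 0.686 -0.214  0.224] 0.49
wrist ball_1 landmark_of [ 0.536 -0.183  0.12 ] 0.94
wrist ball_1 landmark_of [ 0.511 -0.193  0.106] 0.82
```

Emit:
play_rows(
  increments="-2 0 0 0 0.6;-5 0 0 0 0.6;-8 0 0 0 0.6;-11 0 0 0 0.6;-14 0 0 0 0.6;-17 0 0 0 0.6;-20 0 0 0 0.6;-23 0 0 0 0.6;-26 0 0 0 0.6;-30 0 0 0 0.6;-35 0 0 0 0.6;-42 0 0 0 0.6;-50 0 0 0 0.6;-60 0 0 0 0.6;-60 0 0 0 0.6;-60 0 -20 0 0.6;-60 0 -45 0 0.6;-60 0 -70 0 0.6;-60 0 -70 0 0.6",
)

```text
t: 45.95
tool_pos: [0.4647, -0.1796, 0.1903]
orientation: [3.131, -0.22, 0.01]
force: [0.4, -0.8, -0.6]
opening: 0.0625
gripper_force: 39.8
```

```bash
python3 - <<'E'
from h import *
force(3); st(); s=shot('scene','s13'); lm('scene','ball_1'); lm('scene','caddy_a'); lm('scene','paddle_edge'); w=shot('wrist','w13'); lm('wrist','ball_1');lm('wrist','caddy_a');lm('wrist','slate'); 
print(tool((.45,.284,.187)))
cv2.imwrite('pics/c13.png',np.hstack([cv2.resize(w,(480,360)),cv2.resize(s[230:390,300:440],(315,360))]))
E
```

```text
F [-0.29 -0.12 -2.35] [0.26 0.48 0.66]
46.1 [-0.472 -0.154  1.776  0.     1.521  1.239] [ 0.4621 -0.1783  0.185 ] 
 [[0.99, -0.14, -0.001], [-0.14, -0.99, 0.0], [-0.001, -0.0, -1.0]] [ 0.04 -0.07 -3.17] 0.0629026609083143 39.761124782671686
scene ball_1 landmark_of [ 0.537 -0.181  0.138] 0.59
scene ball_1 landmark_of [ 0.572 -0.188  0.202] 0.58
scene ball_1 landmark_of [ 0.601 -0.199  0.207] 0.55
scene ball_1 landmark_of [ 0.628 -0.203  0.215] 0.44
scene ball_1 landmark_of [ 0.473 -0.17   0.181] 0.35
scene caddy_a landmark_of [0.487 0.164 0.008] 0.63
scene caddy_a landmark_of [ 0.464 -0.176  0.15 ] 0.54
scene paddle_edge landmark_of [ 0.539 -0.186  0.136] 0.8
wrist ball_1 landmark_of [ 0.451 -0.185  0.172] 0.61
wrist ball_1 landmark_of [ 0.479 -0.174  0.19 ] 0.6
wrist ball_1 landmark_of [ 0.571 -0.192  0.201] 0.6
wrist caddy_a landmark_of [0.487 0.16  0.012] 0.82
wrist caddy_a landmark_of [ 0.462 -0.181  0.148] 0.68
wrist caddy_a landmark_of [0.508 0.025 0.006] 0.65
wrist slate landmark_of [ 0.463 -0.181  0.148] 0.36
[ -76.7 -456.1   -1.3]
```

View pics/c13.png

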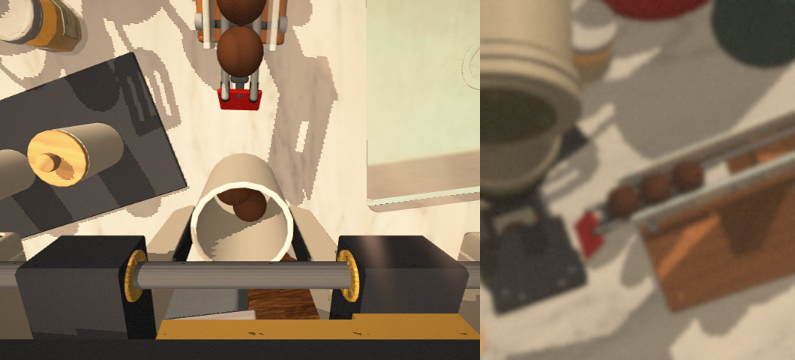

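Emit:
play_rows(
  increments="-15 0 0 0 0.6;-25 -30 0 0 0.6;-35 -70 0 0 0.6;-45 -115 0 0 0.6;-55 -160 0 0 0.6;-60 -205 0 0 0.6;-65 -250 0 0 0.6;-70 -295 0 0 0.6;-75 -340 0 0 0.6;-77 -385 0 0 0.6;-77 -425 0 0 0.6;-77 -448 0 0 0.6;-77 -456 0 0 0.6;-77 -456 0 0 0.6;-77 -456 30 0 0.6;-77 -456 70 0 0.6;-77 -456 110 0 0.6;-77 -456 130 0 0.6;-77 -456 138 0 0.6;-77 -456 138 0 0.6",
)

```text
t: 48.5
tool_pos: [0.4494, 0.2823, 0.0473]
orientation: [3.132, -0.222, -0.003]
force: [0.3, -0.2, -1.2]
opening: 0.0629
gripper_force: 39.8
```

```bash
python3 - <<'E'
from h import *
force(2); st(); s=shot('scene','s14'); lm('scene','caddy_a'); print(tool((.45,.284,.042)))
E
```

```text
F [-0.14  0.29 -1.18] [0.01 0.15 0.01]
48.6 [ 0.465  0.059  1.824 -0.     1.256  2.177] [0.4511 0.2837 0.0497] 
 [[0.99, -0.14, 0.002], [-0.14, -0.99, 0.001], [0.002, -0.001, -1.0]] [-0.14  0.45 -1.17] 0.06257710468835961 39.760573549428955
scene caddy_a landmark_of [0.507 0.021 0.006] 0.84
scene caddy_a landmark_of [0.487 0.161 0.009] 0.81
[-1.4  0.5  8.2]
```

Emit:
play_rows(
  increments="0 0 3 0 0.6;0 0 5 0 0.6;0 0 7 0 0.6;0 0 8 0 0.6;0 0 8 0 0.6;0 0 8 0 0.6",
)

```text
t: 49.3
tool_pos: [0.4508, 0.2842, 0.043]
orientation: [-3.133, 0.219, -0.003]
force: [-9.1, -5.0, 21.1]
opening: 0.0626
gripper_force: 39.9
```

```bash
python3 - <<'E'
from h import *
force(3); st()
E
```

```text
F [-8.76 -5.68 21.26] [0.32 0.57 0.08]
49.45 [ 0.467  0.068  1.828 -0.     1.244  2.177] [0.4508 0.2842 0.043 ] 
 [[0.99, -0.139, 0.002], [-0.139, -0.99, 0.0], [0.002, -0.001, -1.0]] [-8.32 -5.04 21.28] 0.062282928758705246 39.936811219813535
```

Emit:
play_rows(
  increments="0 0 -1 0 0.6;0 0 -1 0 0.6;0 0 -1 0 0.4;0 0 -1 0 0.2;0 0 -1 0 0;0 0 -1 0 -1;0 0 -1 0 -1;0 0 -1 0 -1;0 0 -1 0 -1;0 0 -20 0 -1;0 0 -60 0 -1;0 0 -105 0 -1;0 0 -150 0 -1;0 0 -165 0 -1;0 0 -165 0 -1;0 0 -165 0 -1",
)

```text
t: 51.05
tool_pos: [0.4494, 0.2836, 0.2036]
orientation: [3.133, -0.22, -0.002]
force: [-0.0, -0.0, -0.2]
opening: 0.0928
gripper_force: 0.0
```

```bash
python3 - <<'E'
from h import *
st(); w=shot('wrist','w15'); s=shot('side','d15'); lm('wrist','caddy_a');lm('wrist','ball_1'); lm('side','caddy_a')
print(tool((.401,-.179,.207)))
cv2.imwrite('pics/c15.png',np.hstack([cv2.resize(w,(480,360)),cv2.resize(s[200:360,80:220],(315,360))]))
E
```

```text
51.05 [ 0.466 -0.06   1.655  0.     1.548  2.177] [0.4494 0.2836 0.2036] 
 [[0.99, -0.14, -0.001], [-0.14, -0.99, -0.001], [-0.001, 0.001, -1.0]] [-0.03 -0.04 -0.16] 0.09276780938758732 0.0
wrist caddy_a landmark_of [0.505 0.024 0.009] 0.75
wrist caddy_a landmark_of [0.45  0.282 0.007] 0.63
wrist caddy_a landmark_of [0.486 0.162 0.011] 0.6
wrist ball_1 landmark_of [0.466 0.287 0.044] 0.93
wrist ball_1 landmark_of [0.438 0.277 0.028] 0.61
side caddy_a landmark_of [0.45  0.284 0.011] 0.59
[ 17.1 464.5  -3.2]
```

View pics/c15.png

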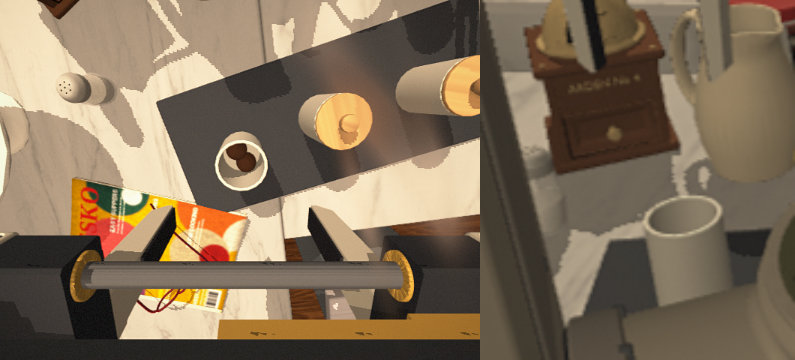

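Emit:
play_rows(
  increments="1 30 0 0 -0.3;3 70 0 0 -0.3;5 115 0 0 -0.3;6 160 0 0 -0.3;8 205 0 0 -0.3;9 250 0 0 -0.3;10 295 0 0 -0.3;12 340 0 0 -0.3;14 385 0 0 -0.3;16 430 0 0 -0.3;17 455 0 0 -0.3;17 464 0 0 -0.3;17 464 0 0 -0.3;17 464 40 0 -0.3;17 464 85 0 -0.3;17 464 120 0 -0.3;17 464 120 0 -0.3",
)

```text
t: 53.0
tool_pos: [0.3982, -0.1741, 0.0796]
orientation: [-3.129, 0.217, 0.014]
force: [-0.6, 0.8, -0.9]
opening: 0.0605
gripper_force: 0.0
```

```bash
python3 - <<'E'
from h import *
w=shot('wrist','w16'); st(); lm('wrist','lid_a')
m=max([d for d in robot.regions_of('wrist','lid_a') if abs(np.nonzero(d['pixels'])[1].mean()-320)<60],key=lambda d:d['conf'],default=None)
if m is not None:
    v,u=np.nonzero(m['pixels']); print(u.min(),u.max(),v.min(),v.max(),px('wrist',u.mean(),v.mean(),.018))
print(tool((.401,-.179,-.010)))
E
```

```text
53.05 [-0.531 -0.243  2.042  0.     1.348  1.178] [ 0.4001 -0.1755  0.0829] 
 [[0.99, -0.138, -0.005], [-0.138, -0.99, 0.003], [-0.005, -0.003, -1.0]] [-0.11 -0.61  1.12] 0.06074960856861705 0.0
wrist lid_a landmark_of [ 0.4   -0.18  -0.002] 0.82
290 369 195 271 [ 0.4056 -0.184   0.018 ]
[-2.   1.6 96.8]
```

Emit:
play_rows(
  increments="0 0 40 0 -0.3;0 0 70 0 -0.3;0 0 88 0 -0.3;0 0 93 0 -0.3;0 0 93 0 -0.3;0 0 93 0 1;0 0 93 0 1;0 0 93 0 1;0 0 93 0 1;0 0 93 0 1;0 0 93 0 1;0 0 93 0 1;0 0 93 0 1;0 0 93 0 1;0 0 93 0 1",
  force=15,
)

```text
t: 54.65
tool_pos: [0.402, -0.1781, -0.0079]
orientation: [3.134, -0.22, 0.0]
force: [-0.1, -0.5, 1.9]
opening: 0.0197
gripper_force: 15.0
```

Emit:
play_rows(
  increments="0 0 -6 0 1;0 0 -20 0 1;0 0 -50 0 1;0 0 -95 0 1;0 0 -140 0 1;0 0 -185 0 1;0 0 -213 0 1;0 0 -213 0 1;0 0 -213 0 1",
)

```text
t: 55.55
tool_pos: [0.4022, -0.1781, 0.2056]
orientation: [3.133, -0.22, 0.002]
force: [0.0, 0.2, -1.1]
opening: 0.0198
gripper_force: 15.0
```

```bash
python3 - <<'E'
from h import *
st(); s=shot('wrist','w17'); st(); lm('wrist','lid_a'); robot.read_camera('side'); lm('side','lid_a'); lm('side','caddy_a'); print(tool((.45,.284,.2)))
E
```

```text
55.55 [-0.534 -0.325  1.882  0.     1.583  1.177] [ 0.4022 -0.1781  0.2056] 
 [[0.99, -0.14, 0.001], [-0.14, -0.99, -0.001], [0.001, 0.0, -1.0]] [ 0.03  0.2  -1.07] 0.019789612335129363 14.999898970127106
55.6 [-0.534 -0.324  1.884  0.     1.583  1.177] [ 0.4015 -0.1777  0.2042] 
 [[0.99, -0.14, -0.001], [-0.14, -0.99, 0.001], [-0.001, -0.0, -1.0]] [ 0.39  0.28 -0.06] 0.019416011976903895 14.99983012676239
wrist lid_a landmark_of [ 0.403 -0.178  0.212] 0.91
wrist lid_a landmark_of [0.505 0.021 0.089] 0.74
side lid_a landmark_of [ 0.401 -0.178  0.21 ] 0.96
side lid_a landmark_of [ 0.569 -0.195  0.206] 0.71
side lid_a landmark_of [ 0.542 -0.191  0.186] 0.27
[ -16.  -463.8    4. ]
```

Emit:
play_rows(
  increments="-1 -30 0 0 1;-3 -70 0 0 1;-5 -115 0 0 1;-6 -160 0 0 1;-8 -205 0 0 1;-9 -250 0 0 1;-10 -295 0 0 1;-12 -340 0 0 1;-14 -385 0 0 1;-15 -430 0 0 1;-16 -455 0 0 1;-16 -464 0 0 1;-16 -464 0 0 1;-16 -464 0 0 1;-16 -464 40 0 1;-16 -464 75 0 1;-16 -464 75 0 1;-16 -464 75 0 1;-16 -464 75 0 1",
)

```text
t: 57.7
tool_pos: [0.4523, 0.2837, 0.1326]
orientation: [-3.132, 0.221, -0.005]
force: [0.6, 0.0, -0.4]
opening: 0.0194
gripper_force: 15.0
```

```bash
python3 - <<'E'
from h import *
st(); s=robot.read_state()['tool_pos']; 
print('rim from w15', px('wrist',321.5,220,.098-.2036+s[2])+np.array([.4494,.2836,.2036])-s)
w=shot('wrist','w18'); d=shot('side','d18'); lm('wrist','lid_a'); lm('wrist','caddy_a'); lm('side','lid_a'); lm('side','caddy_a'); st()
cv2.imwrite('pics/c18.png',np.hstack([cv2.resize(w[150:390,170:490],(480,360)),cv2.resize(d[200:360,80:220],(315,360))]))
E
```

```text
57.7 [ 0.464 -0.019  1.745 -0.     1.412  2.176] [0.4523 0.2837 0.1326] 
 [[0.99, -0.141, 0.003], [-0.141, -0.99, 0.001], [0.003, -0.002, -1.0]] [ 0.56  0.01 -0.43] 0.019385677979525884 14.999877512454987
rim from w15 [0.45437861 0.28421202 0.0979896 ]
wrist lid_a landmark_of [0.453 0.285 0.137] 0.87
wrist lid_a landmark_of [0.484 0.164 0.008] 0.72
wrist lid_a landmark_of [0.487 0.159 0.084] 0.66
wrist caddy_a landmark_of [0.509 0.025 0.006] 0.88
wrist caddy_a landmark_of [0.488 0.163 0.008] 0.8
wrist caddy_a landmark_of [0.453 0.285 0.139] 0.24
side lid_a landmark_of [0.454 0.285 0.14 ] 0.81
side lid_a landmark_of [0.491 0.162 0.088] 0.47
side caddy_a landmark_of [0.454 0.285 0.009] 0.97
58.0 [ 0.465 -0.018  1.747  0.     1.411  2.176] [0.4514 0.284  0.1311] 
 [[0.99, -0.14, 0.001], [-0.14, -0.99, 0.001], [0.001, -0.001, -1.0]] [-1.05  0.68 -0.96] 0.019807830880957465 14.99986544251442
```

View pics/c18.png

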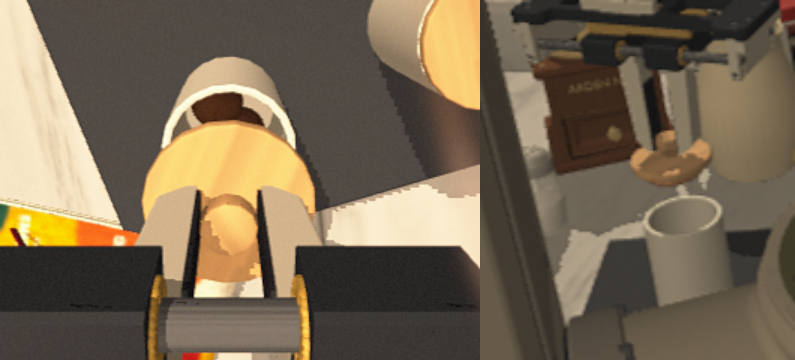

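Emit:
play_rows(
  increments="1 0 15 0 1;1 0 28 0 1;1 0 36 0 1;1 0 40 0 1;1 0 43 0 1;1 0 45 0 1;1 0 47 0 1;1 0 47 0 1;1 0 47 0 1",
)

```text
t: 58.9
tool_pos: [0.452, 0.2836, 0.0832]
orientation: [-3.134, 0.22, -0.0]
force: [0.0, -0.4, -1.4]
opening: 0.0194
gripper_force: 15.0
```

```bash
python3 - <<'E'
from h import *
force(3); st(); d=shot('side','d19'); lm('side','lid_a')
E
```

```text
F [ 0.57  0.24 -0.61] [0.24 0.16 0.13]
59.05 [0.464 0.026 1.793 0.    1.322 2.175] [0.452  0.2836 0.0832] 
 [[0.99, -0.14, 0.0], [-0.14, -0.99, 0.0], [0.0, -0.0, -1.0]] [ 0.92  0.04 -0.49] 0.019531765881648514 14.99975010752678
side lid_a landmark_of [0.451 0.286 0.09 ] 0.86
side lid_a landmark_of [0.491 0.161 0.088] 0.43
```

Emit:
play_rows(
  increments="0 0 2 0 1;0 0 4 0 1;0 0 4 0 1;0 0 4 0 0.5;0 0 4 0 0.2;0 0 4 0 -0.2;0 0 4 0 -0.2;0 0 4 0 -0.2;0 0 4 0 -0.2;0 0 -15 0 -0.2;0 0 -50 0 -0.2;0 0 -95 0 -0.2;0 0 -140 0 -0.2;0 0 -140 0 -0.2;0 0 -140 0 -0.2",
)

```text
t: 60.65
tool_pos: [0.4528, 0.284, 0.2246]
orientation: [-3.132, 0.22, -0.005]
force: [0.2, 0.1, -0.8]
opening: 0.0557
gripper_force: 0.0
```

```bash
python3 - <<'E'
from h import *
st(); w=shot('wrist','w20'); s=shot('scene','s20'); d=shot('side','d20')
for c in ('wrist','side','scene'): lm(c,'lid_a'); lm(c,'caddy_a')
lm('scene','ball_1')
cv2.imwrite('pics/c20.png',np.vstack([np.hstack([cv2.resize(w,(400,300)),cv2.resize(s,(400,300))]),np.hstack([cv2.resize(d[200:350,80:280],(400,300)),cv2.resize(s[160:360,180:460],(400,300))])]))
E
```

```text
60.65 [ 0.464 -0.064  1.62   0.     1.582  2.175] [0.4528 0.284  0.2246] 
 [[0.99, -0.14, 0.003], [-0.14, -0.99, 0.002], [0.003, -0.002, -1.0]] [ 0.21  0.07 -0.79] 0.05573571062042045 0.0
wrist lid_a landmark_of [0.508 0.022 0.088] 0.97
wrist lid_a landmark_of [0.453 0.286 0.089] 0.92
wrist lid_a landmark_of [0.49  0.162 0.089] 0.68
wrist caddy_a landmark_of [0.486 0.163 0.01 ] 0.91
wrist caddy_a landmark_of [0.507 0.025 0.011] 0.62
wrist caddy_a landmark_of [0.452 0.282 0.007] 0.57
side lid_a landmark_of [0.453 0.284 0.089] 0.9
side lid_a landmark_of [0.489 0.16  0.088] 0.55
side caddy_a landmark_of [0.452 0.284 0.009] 0.96
scene lid_a landmark_of [0.453 0.281 0.091] 0.77
scene lid_a landmark_of [ 0.536 -0.186  0.138] 0.64
scene lid_a landmark_of [0.488 0.164 0.091] 0.56
scene lid_a landmark_of [0.508 0.022 0.09 ] 0.55
scene caddy_a landmark_of [0.505 0.021 0.007] 0.94
scene caddy_a landmark_of [0.492 0.163 0.012] 0.87
scene ball_1 landmark_of [ 0.602 -0.199  0.206] 0.64
scene ball_1 landmark_of [ 0.57  -0.188  0.201] 0.57
scene ball_1 landmark_of [ 0.628 -0.2    0.211] 0.52
```

View pics/c20.png

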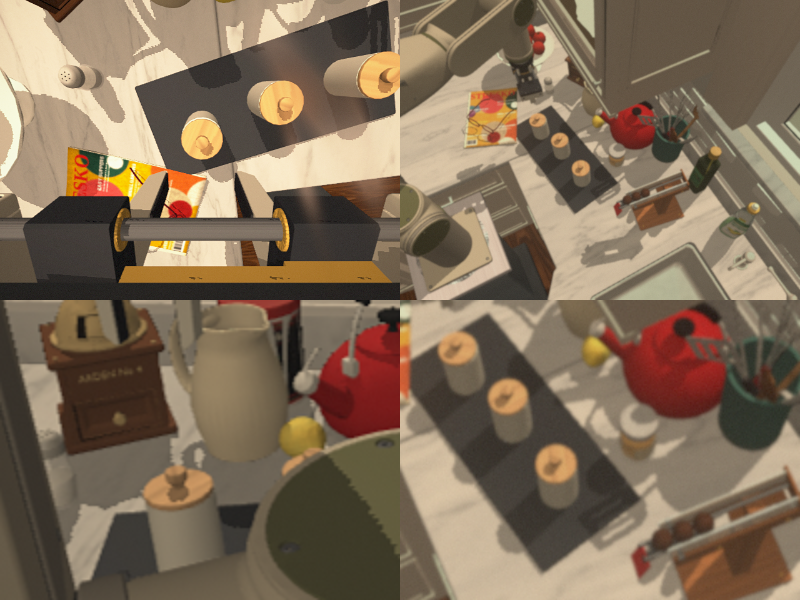

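Emit:
play_rows(
  increments="15 40 0 0 -1;30 85 0 0 -1;48 130 0 0 -1;65 175 0 0 -1;80 220 0 0 -1;92 253 0 0 -1;92 253 0 0 -1;92 253 0 0 -1;92 253 45 0 -1;92 253 90 0 -1;92 253 130 0 -1;92 253 160 0 -1;92 253 174 0 -1;92 253 174 0 -1;92 253 174 0 -1",
  force=20,
)

```text
t: 62.65
tool_pos: [0.5086, 0.0208, 0.0505]
orientation: [-3.134, 0.218, -0.002]
force: [-0.6, -0.0, -0.5]
opening: 0.0928
gripper_force: 0.0
```

Emit:
play_rows(
  increments="0 0 0 0 0.6;0 0 0 0 0.6;0 0 0 0 0.6;0 0 0 0 0.6;0 0 0 0 0.6;0 0 0 0 0.6;0 0 0 0 0.6;0 0 -5 0 0.6;0 0 -12 0 0.6;0 0 -20 0 0.6;0 0 -20 0 0.6;0 0 -20 0 0.6;0 0 -20 0 0.6;0 0 -20 0 0.6;0 0 -20 0 0.6;0 0 -20 0 0.6",
)

```text
t: 64.25
tool_pos: [0.5075, 0.0202, 0.0688]
orientation: [-3.134, 0.22, 0.001]
force: [-0.6, -0.3, -3.3]
opening: 0.0647
gripper_force: 20.0
```

```bash
python3 - <<'E'
from h import *
st(); force(14)
E
```

```text
64.25 [-0.061 -0.028  1.875  0.     1.295  1.65 ] [0.5075 0.0202 0.0688] 
 [[0.99, -0.14, -0.0], [-0.14, -0.99, 0.0], [-0.0, 0.0, -1.0]] [-0.63 -0.34 -3.34] 0.06468870466414728 19.996537696570158
F [-0.24  0.02 -3.08] [0.53 0.54 0.6 ]
```

Emit:
play_rows(
  increments="0 0 8 0 0.6;0 0 15 0 0.6;0 0 18 0 0.6;0 0 19 0 0.6;0 0 19 0 0.6;0 0 19 0 0;0 0 19 0 -1;0 0 19 0 -1;0 0 19 0 -1;0 0 19 0 -1;0 0 0 0 -1;0 0 -45 0 -1;0 0 -90 0 -1;0 0 -130 0 -1;0 0 -150 0 -1;0 0 -150 0 -1;0 0 -150 0 -1;0 0 -150 0 -1",
)

```text
t: 66.75
tool_pos: [0.5066, 0.0203, 0.217]
orientation: [3.134, -0.22, -0.005]
force: [-0.6, -0.4, -0.3]
opening: 0.0929
gripper_force: 0.0
```

```bash
python3 - <<'E'
from h import *
st(); force(8)
w=shot('wrist','w21'); s=shot('scene','s21')
for c in ('wrist','scene'): lm(c,'lid_a'); lm(c,'caddy_a')
E
```

```text
66.75 [-0.061 -0.13   1.697  0.     1.578  1.65 ] [0.5066 0.0203 0.217 ] 
 [[0.99, -0.14, -0.003], [-0.14, -0.99, 0.0], [-0.003, 0.0, -1.0]] [-0.59 -0.4  -0.34] 0.0928550206827656 0.0
F [ 0.33 -0.13 -0.26] [0.26 0.56 0.46]
wrist lid_a landmark_of [0.504 0.018 0.088] 0.97
wrist lid_a landmark_of [0.453 0.287 0.086] 0.79
wrist lid_a landmark_of [0.487 0.156 0.088] 0.67
wrist caddy_a landmark_of [0.452 0.282 0.008] 0.93
wrist caddy_a landmark_of [0.505 0.026 0.009] 0.83
wrist caddy_a landmark_of [0.488 0.161 0.01 ] 0.62
scene lid_a landmark_of [0.492 0.16  0.091] 0.9
scene lid_a landmark_of [0.507 0.023 0.088] 0.89
scene lid_a landmark_of [0.452 0.28  0.088] 0.61
scene caddy_a landmark_of [0.505 0.022 0.008] 0.82
scene caddy_a landmark_of [0.451 0.284 0.007] 0.67
scene caddy_a landmark_of [0.487 0.163 0.009] 0.61
scene caddy_a landmark_of [ 0.602 -0.197  0.207] 0.49
```

C is full (~3 N). All three caddies stand on the slate with seated lids, so I'm handing in.

```bash
python3 -c "
from plant import robot; print(robot.close_job())"
```

```text
the job is handed in; nothing more can be done
None
```

The job is handed in: the one empty caddy (at about x 0.45, y 0.28) was refilled with two balls, and the two full ones stayed closed. At the last look all three stood upright on the slate with lids seated and three balls left in the dispenser; the hand-in gave no verdict.

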